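# Push the stray spray can home into its empty shelf lane

### The job

One tall spray can has been left standing outside the shelf divider, before the open ends of its lanes. Push it gently, low down on its body so that it slides, standing upright all the way, into the empty lane and right back against the back stop, in line with the other two cans; then move clear of it. Do not pinch it, lift it or tip it, and leave the other cans and the two boxes where they stand.

Things in the scene. Friction and masses are not known exactly. Their poses are not given: they have to be found in the camera images.
- stray: tall spray can standing alone outside the divider, before the lanes' open ends on the robot's right: upright cylinder, 60 mm diameter, straight-sided to 180 mm, 240 mm tall with its narrower black cap, 0.3 to 0.55 kg. Friction on the shelf 0.45 to 0.75: when high, it tips if pushed more than about 40 mm above the surface. Origin: centre of its underside, z up along the can. Its yaw does not matter
- divider: dark divider: 4 upright walls 90 long, 3 thick, 30 mm high, 90 mm apart, form 3 lanes 87 mm wide, running to the robot's left (+y, within 0.2 rad), closed at that end by a back stop 40 mm high. Origin: centre of a can's foot when home in the middle lane. x: along the lanes to the stop; y: across (towards the robot), lane centres at -90, 0, 90 mm. Walls from x = -60 mm (mouth) to +30 (stop)
- ticket: flat white paper ticket, 50 x 36 mm, thin as paper, fixed to the surface in the empty lane. Origin: on the lane's centre line, exactly where the centre of the can's underside must come (a can there touches the back stop); the paper's middle is 6 mm nearer the mouth. Axes parallel to the divider's: x along the lane towards the back stop
- can_a: another spray can like the stray one (60 mm diameter, 240 mm tall), already home in one of the three lanes; leave it alone. Origin: centre of its underside
- can_b: the third spray can like the stray one, already home in another lane; leave it alone. Origin: centre of its underside
- lamp_box: green lamp carton, 62 x 62 mm and 115 mm tall, standing behind the back stop; leave it alone. Origin: centre of its underside
- screw_box: open cardboard box of screws, 90 x 110 mm and 60 mm tall, standing behind the back stop, nearer the robot; leave it alone. Origin: centre of its underside
Mind the look-alikes: they are no part of the job. What is shaped like the stray but green is not meant.

How it is judged:
At the end, for the whole second after the job is handed in: The stray can stands upright and still in the formerly empty lane, within 12 mm of the back stop and within 20 mm of the lane's centre line, untouched by the robot; the other two cans are within 12 mm, and the two boxes within 15 mm, of where they were (x of stray in the frame of ticket between -0.012 and 0.008 m and y of stray in the frame of ticket between -0.02 and 0.02 m and angle between stray's own z axis and vertical below 0.05 rad and height (world z) of stray below 0.004 m and linear speed of stray below 0.01 m/s and distance of each of can_a, can_b from where it was at the start of the episode below 0.012 m and distance of each of lamp_box, screw_box from where it was at the start of the episode below 0.015 m).
It fails at once if the stray can is pinched or shoved hard (over 35 N from the fingers) (contact force between stray and the fingers above 35 N).
It fails at once if the stray can is lifted off the surface, or tipped by more than 0.2 rad (height (world z) of stray above 0.01 m or angle between stray's own z axis and vertical above 0.2 rad).
It fails at once if the stray can is pushed high on its body instead of low (contact force between stray and the fingers above 1 N and height (world z) of the grasp point above 0.11 m).
It fails at once if another can is pushed aside or tipped (distance of any of can_a, can_b from where it was at the start of the episode above 0.02 m or angle between any of can_a, can_b's own z axis and vertical above 0.2 rad).
It fails at once if a box is pushed away (distance of any of lamp_box, screw_box from where it was at the start of the episode above 0.025 m).
It also fails if it takes over 58 s, if anything falls off the work surface, if the arm or the gripper's body presses on something with over 40 N, if the wrist force passes 120 N, or if a joint passes its speed limit or range.

### The arm

A 6-joint arm with a two-finger parallel gripper is mounted at the origin on the work surface. World frame = base frame: x ahead of the robot, y to its left, z up, the work surface at z = 0. Lengths are in m, angles in rad, forces in N, time in s.
With the tool pointing down it reaches from about 0.35 to 0.975 m from the base axis. Payload 7.1 kg.
Tool frame: the origin (TCP) lies between the finger pads; the fingertips stand 17 mm ahead of it and the grasp point (between the pads) lies 2 mm behind it; y points along the fingers, x is the direction in which the jaws open and shut, and the axes are right-handed (so a half turn about y gives the same grasp; the last joint's range is limited). The gripper opens to 88 mm and grips with 3 to 60 N. Pads are 20 mm wide; open, the fingers measure 115 mm over their backs; the gripper's body (75 mm by 178 mm) begins 61 mm behind the grasp point.
Start: joints at [1.207, 0.423, 1.63, -0, 1.089, -0.019], TCP at [0.211, 0.588, 0.24] pointing down, gripper open.
Joint ranges: [-3, 3], [-0.9, 2.11], [0.09, 2.58], [-1.31, 4.45], [0.11, 2.69], [-2.54, 2.54]. Speed limits (rad/s): [2.39, 2.39, 3.01, 3.14, 3.14, 3.14].

### API

Orientations are given as a rotation vector (axis times angle).
In Python, from station import arm, camera gives the robot as it stands.
- The arm moves only by the tool jog_arm, never from a script. Its argument "increments" is a list of rows, each a list of 5 numbers: the finger opening in m, from 0 to 0.0878, then the shift along the tool's x, y, z in m, then the turn about the tool's y in degrees. In form: [[grip, x, y, z, yaw], ...]. A call has 1 to 10 rows; each row is the pose to reach, as a shift and turn from the pose measured when the call began, along the tool's axes at that moment; what a row does not reach only later rows make up. A row lasts 1/10 s, in which the tool goes at most 50 mm and 8.59 degrees, less where a joint would pass 70% of its speed; a pose out of reach is approached as far as the arm can. A call with a gripper value outside its range is refused whole. The fingers move at their own pace and stop on an object; "force" is the grip in N (left out, the last holds). Time passes only in rows, so rows that repeat a pose let the fingers close. It gives the time, the measured TCP pose, the force and the opening at its end, in the units of the state.
- arm.read_state(): the state, without advancing time (a new reading comes with each control period).
- camera(name): name is "scene" or "top" or "wrist"; returns a dict with "pixels" (480x640x3 uint8, red, green, blue), "K" (3x3 intrinsics, pixels), "rvec" (rotation vector, rad) and "tvec" (3), from world to camera coordinates, as OpenCV has them; the wrist camera has in their place "tool_from_camera" (4x4, takes a point from camera to tool coordinates, whose origin is the TCP and whose axes are the tool frame's). Camera axes: x right, y down, z forward; pixel columns grow to the right and rows downward; lengths in m; the calibration is good to about 2 mm. A picture is of the moment at which its call begins: read the wrist's pose just before it. There is no depth.
- arm.hand_in(): hands the job in, once; it reports no verdict.
The state is a dict: "clock": time; "joint_pos": joint angles; "joint_vel": joint speeds; "effort": joint torques, N m; "position": TCP position; "eef_rot": TCP orientation; "ft_force": force on the tool from outside, world axes, zero at the start; "torque": the same for the moment, N m; "width": finger opening in m.
Only numpy, scipy, OpenCV 4.12 (cv2) and the standard library are available. Lean on these libraries where they do the work, as an engineer would, in place of code of your own. Each camera call takes 0.05 s, during which the arm holds its last target. There are 200 camera calls.

## Working session

There is one attempt and no reset: what is moved stays moved. The work goes in short steps, Python scripts to look and compute and a tool call to move; the robot and the scene stay as the last step left them, time stands still between calls to the robot, and variables do not carry over. Pictures are saved under pics/ and viewed, about 8 in all and at most 12, crops included, and the job is handed in when it is done.

Besides the shell and the picture viewer there is one more tool, called by a JSON object that holds its "api" and its "payload". jog_arm: Moves the arm, as the interface text tells. Its arguments: {"type":"object","properties":{"increments":{"type":"array","items":{"type":"array","items":{"type":"number"}}},"force":{"type":"number"}},"required":["increments"]}

```bash
mkdir -p pics; ls
python3 - <<'E'
from station import arm,camera
import cv2,numpy as np,pickle
s=arm.read_state(); print(s)
d={}
for n in ("scene","top"):
    c=camera(n); d[n]=c; cv2.imwrite(f"pics/{n}0.png",c["pixels"][:,:,::-1]); print(n,c["K"],c["rvec"],c["tvec"])
pickle.dump(d,open("c0.pkl","wb"))
E
```

```text
pics
{'clock': 0.0, 'joint_pos': array([ 1.20697605e+00,  4.23853096e-01,  1.63070283e+00, -1.80735820e-05,
        1.08861373e+00, -1.90362448e-02]), 'joint_vel': array([ 0.00078419, -0.00193177, -0.00029519,  0.00091605, -0.0002452 ,
       -0.00116983]), 'effort': array([-7.11500034e-04, -5.44629300e+01, -2.73660976e+01,  6.43116049e-02,
        2.29277147e-02, -1.04169035e-04]), 'position': array([0.21105309, 0.5877069 , 0.238889  ]), 'eef_rot': array([-1.35372911, -0.95063079,  0.95277782]), 'ft_force': array([-0.29261077, -0.60682415, -0.04138443]), 'torque': array([ 0.00352574,  0.03136345, -0.00604781]), 'width': 0.08784259780133886}
scene [[590.07904551   0.         315.07979054]
 [  0.         590.07904551 241.91074964]
 [  0.           0.           1.        ]] [ 2.34333183  0.10935992 -0.07136949] [-0.55649557  0.03837309  0.85606731]
top [[522.69902353   0.         318.52088316]
 [  0.         522.69902353 243.63532511]
 [  0.           0.           1.        ]] [ 2.21414629 -2.17846064  0.10200593] [0.04376113 0.54813574 0.68068302]
```

View pics/scene0.png

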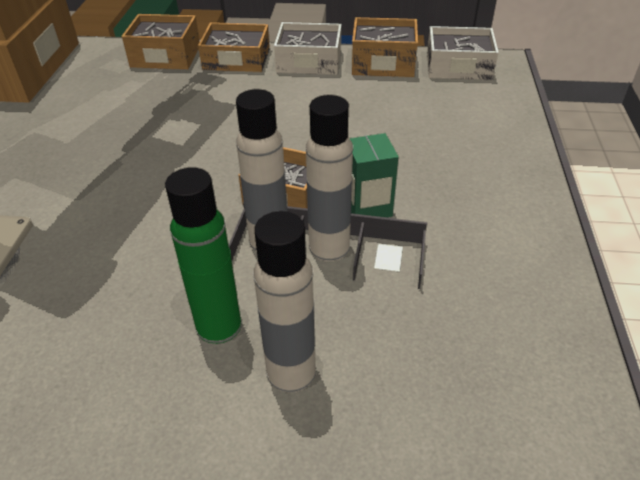

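View pics/top0.png

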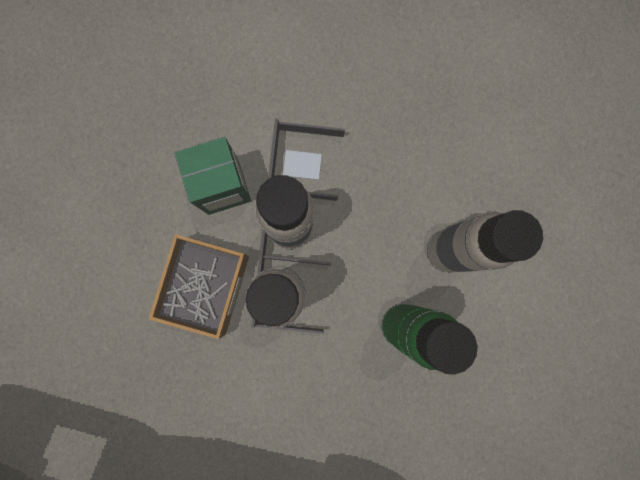

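The scene view shows the stray with its foot at about (290,380), the green look-alike left of it, and the ticket at (388,258) in the lane farthest from the robot. In the top view the stray's foot is near (450,248), its cap near (515,237), and the ticket near (302,165).

```bash
cat > h.py <<'E'
import numpy as np,cv2
def ray(c,uv,z):
    R=cv2.Rodrigues(np.array(c["rvec"]))[0]; t=np.array(c["tvec"]).ravel()
    uv=np.atleast_2d(np.array(uv,float)); p=np.c_[uv,np.ones(len(uv))]@np.linalg.inv(c["K"]).T@R
    o=-R.T@t; return (o+p*((z-o[2])/p[:,2:]))[:,:2]
def blobs(m,amin):
    n,l,s,ce=cv2.connectedComponentsWithStats(m.astype(np.uint8))
    return [(l==i,s[i],ce[i]) for i in range(1,n) if s[i][4]>amin]
E
python3 - <<'E'
import pickle,numpy as np,cv2
from h import *
d=pickle.load(open("c0.pkl","rb"))
for n in d:
    c=d[n]; im=c["pixels"].astype(int); mx=im.max(2)
    print(n,"ticket px",im[165,302] if n=="top" else im[258,388])
    hsv=cv2.cvtColor(c["pixels"],cv2.COLOR_RGB2HSV)
    for m,s,ce in blobs((im[:,:,2]>=im[:,:,0]-(0 if n=="top" else 12))&(im.min(2)>(130 if n=="top" else 190)),150):
        if s[1]<120: continue
        r=cv2.minAreaRect(np.argwhere(m)[:,::-1].astype(np.float32)); q=ray(c,cv2.boxPoints(r),0)
        print(" white",s,ce.round(1),ray(c,ce,0).round(4),"sides",np.linalg.norm(np.diff(q,axis=0),axis=1).round(4),"dirs",[np.arctan2(*(q[i+1]-q[i])[::-1]).round(3) for i in range(2)])
    for m,s,ce in blobs(mx<32,300):
        if s[1]<60 : continue
        k=cv2.findContours(m.astype(np.uint8),0,2)[0][0]; e=cv2.fitEllipse(k)
        print(" dark",s,np.round(e[0],1),np.round(e[1],1),"at z.24",ray(c,e[0],.24).round(4))
# stray foot outline rays
c=d["top"]; print("foot left edge mid",ray(c,[[428,250],[450,272]],0))
c=d["scene"]; print("foot bottom",ray(c,[[290,389],[266,375],[316,373]],0))
E
```

```text
scene ticket px [224 226 222]
 white [375 245  27  26 580] [388.2 257.2] [[0.6581 0.0774]] sides [0.0483 0.0362 0.0479] dirs [np.float64(1.51), np.float64(-0.096)]
 dark [ 237   91   39   48 1584] [256.2 113.6] [40.2 51.6] at z.24 [[0.4877 0.0654]]
 dark [ 311   96   37   49 1613] [328.2 120.4] [43.5 50.6] at z.24 [[0.5733 0.057 ]]
 dark [ 166  169   50   58 2263] [191. 197.] [47.3 61.6] at z.24 [[ 0.4491 -0.0902]]
 dark [ 256  212   49   64 2544] [280.6 243.3] [53.  66.6] at z.24 [[ 0.5473 -0.1479]]
top ticket px [170 173 183]
 white [283 150  39  30 930] [301.8 164.2] [[0.6587 0.0771]] sides [0.0365 0.0502 0.0365] dirs [np.float64(-0.089), np.float64(-1.662)]
foot left edge mid [[ 0.54245083 -0.09893023]
 [ 0.51262059 -0.12939073]]
foot bottom [[ 0.54476371 -0.15129829]
 [ 0.51314877 -0.13467763]
 [ 0.57338253 -0.12645863]]
```

Run:
```python
import pickle,numpy as np,cv2
from h import *
from station import arm,camera
s=arm.read_state(); print(cv2.Rodrigues(s["eef_rot"])[0].round(3))
w=camera("wrist"); cv2.imwrite("pics/wrist0.png",w["pixels"][:,:,::-1]); print(w["tool_from_camera"].round(4))
d=pickle.load(open("c0.pkl","rb")); c=d["top"]; mx=c["pixels"].max(2)
for m,st,ce in blobs(mx<48,300):
    if st[1]+st[3]>460: continue
    k=cv2.findContours(m.astype(np.uint8),0,2)[0][0]; e=cv2.fitEllipse(k)
    print(" dark",st,np.round(e[0],1),np.round(e[1],1),"at z.24",ray(c,e[0],.24).round(4),"z0",ray(c,ce,0).round(3))
# green can
hsv=cv2.cvtColor(c["pixels"],cv2.COLOR_RGB2HSV)
# wall directions/ends (tops z=.03)
print("wall ends",ray(c,[[280,124],[345,132.5],[322,329]],.03).round(4))
print("green foot left edge", ray(c,[[383,325]],0), "bottom px", ray(c,[[400,350]],0))
R=cv2.Rodrigues(c["rvec"])[0]; print("top cam pos",(-R.T@c["tvec"]).round(3))
```

```text
[[ 0.338 -0.    -0.941]
 [ 0.941 -0.001  0.338]
 [-0.001 -1.     0.   ]]
[[ 1.000e+00  3.000e-04  4.000e-04 -5.000e-04]
 [-3.000e-04 -2.896e-01  9.571e-01 -1.462e-01]
 [ 4.000e-04 -9.571e-01 -2.896e-01  7.930e-02]
 [ 0.000e+00  0.000e+00  0.000e+00  1.000e+00]]
 dark [479 214  40  48 738] [514.1 236. ] [43.2 66.3] at z.24 [[ 0.5419 -0.1228]] z0 [[ 0.557 -0.188]]
 dark [508 214  34  45 588] [525.6 235.9] [28.9 39.2] at z.24 [[ 0.5422 -0.1336]] z0 [[ 0.565 -0.237]]
 dark [416 318  42  51 585] [462.1 355.1] [54.1 92.7] at z.24 [[ 0.4328 -0.0741]] z0 [[ 0.425 -0.1  ]]
wall ends [[0.7058 0.1068]
 [0.6962 0.0198]
 [0.4353 0.0467]]
green foot left edge [[ 0.43901676 -0.0373607 ]] bottom px [[ 0.40562804 -0.06076895]]
top cam pos [0.498 0.068 0.716]
```

View pics/wrist0.png

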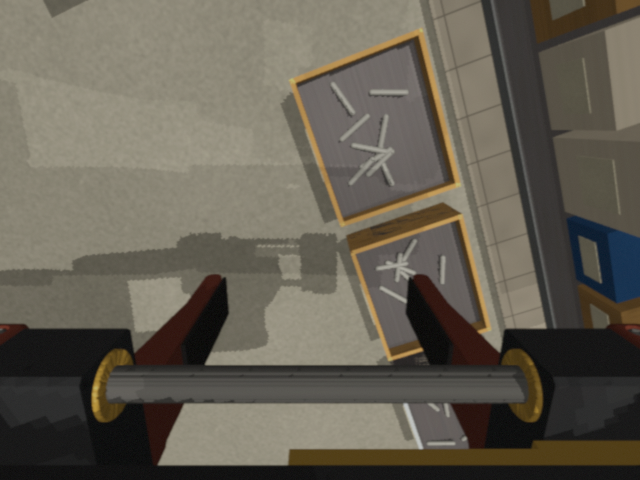

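The wrist view shows the jaws open along image x, with wide carriages outboard of the fingers. So the extent of the gripper's body matters for the push, and I'll check it from the scene camera while travelling.

{"api": "jog_arm", "payload": {"increments": [[0.0878,0,-0.05,0,0],[0.0878,0,-0.1,0,0],[0.0878,-0.02,-0.13,-0.03,0],[0.0878,-0.05,-0.13,-0.07,0],[0.0878,-0.09,-0.13,-0.1,0],[0.0878,-0.13,-0.13,-0.13,0],[0.0878,-0.17,-0.13,-0.16,0],[0.0878,-0.21,-0.13,-0.19,0],[0.0878,-0.25,-0.13,-0.22,0],[0.0878,-0.29,-0.13,-0.25,0]]}}

```text
clock: 1.15
position: [0.3483, 0.2286, 0.3694]
eef_rot: [-1.353, -0.951, 0.953]
ft_force: [1.9, -0.1, -0.1]
width: 0.0881
```

Run:
```python
from station import arm,camera
import cv2,numpy as np,pickle
s=arm.read_state(); print(s["position"],s["clock"],s["joint_pos"].round(2)); print(cv2.Rodrigues(s["eef_rot"])[0].round(3))
c=camera("scene"); cv2.imwrite("pics/scene1.png",c["pixels"][:,:,::-1]); 
R=cv2.Rodrigues(c["rvec"])[0]; print("cam",(-R.T@c["tvec"]).round(3))
```

```text
[0.34834066 0.22861576 0.36938911] 1.15 [ 0.55 -0.05  1.91 -0.    1.28 -0.67]
[[ 0.337 -0.    -0.941]
 [ 0.941 -0.001  0.337]
 [-0.001 -1.    -0.   ]]
cam [ 0.624 -0.525  0.616]
```

View pics/scene1.png

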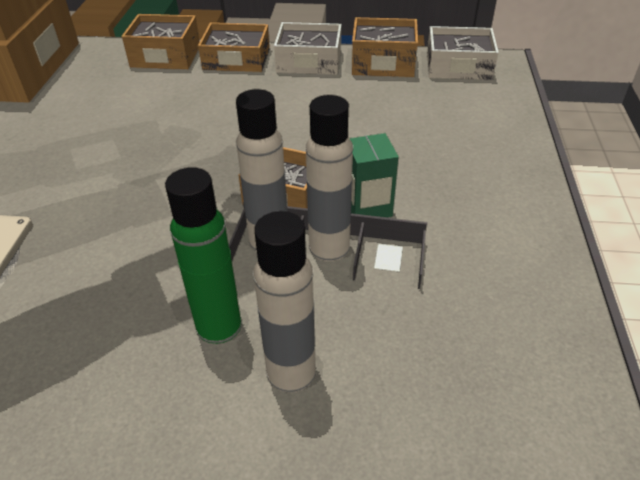

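The gripper is out of the scene camera's view at this height, and the objects stand unchanged. I can size the body from the wrist picture instead.

Run:
```python
from station import arm,camera
import numpy as np,cv2
w=camera("wrist"); K=w["K"]; T=w["tool_from_camera"]; print(K.round(1))
cv2.imwrite("pics/wrist1.png",w["pixels"][:,:,::-1])
def pl(u,v,y):
    d=T[:3,:3]@np.linalg.inv(K)@[u,v,1]; return (T[:3,3]+d*(y-T[1,3])/d[1]).round(4)
for u,v in [(222,278),(410,278),(228,315),(130,330),(0,330),(0,350),(133,370),(110,370),(520,370),(300,368),(300,403),(300,450),(300,470)]:
    print(u,v,[pl(u,v,y).tolist() for y in (.017,-.03,-.063,-.08,-0.1)])
```

```text
[[363.3   0.  316.8]
 [  0.  363.3 235.4]
 [  0.    0.    1. ]]
222 278 [[-0.0466, 0.017, 0.0083], [-0.0333, -0.03, 0.0287], [-0.024, -0.063, 0.0431], [-0.0192, -0.08, 0.0505], [-0.0135, -0.1, 0.0592]]
410 278 [[0.0449, 0.017, 0.0083], [0.0318, -0.03, 0.0288], [0.0227, -0.063, 0.0431], [0.0179, -0.08, 0.0505], [0.0124, -0.1, 0.0592]]
228 315 [[-0.0451, 0.017, -0.0119], [-0.0322, -0.03, 0.0144], [-0.0232, -0.063, 0.0328], [-0.0186, -0.08, 0.0423], [-0.0131, -0.1, 0.0535]]
130 330 [[-0.0956, 0.017, -0.0204], [-0.0682, -0.03, 0.0083], [-0.049, -0.063, 0.0285], [-0.0391, -0.08, 0.0389], [-0.0274, -0.1, 0.0511]]
0 330 [[-0.1618, 0.017, -0.0204], [-0.1153, -0.03, 0.0083], [-0.0827, -0.063, 0.0285], [-0.0659, -0.08, 0.0389], [-0.0462, -0.1, 0.0511]]
0 350 [[-0.1647, 0.017, -0.0322], [-0.1174, -0.03, -0.0001], [-0.0842, -0.063, 0.0225], [-0.0671, -0.08, 0.0341], [-0.047, -0.1, 0.0478]]
133 370 [[-0.0975, 0.017, -0.0444], [-0.0696, -0.03, -0.0088], [-0.05, -0.063, 0.0163], [-0.0399, -0.08, 0.0291], [-0.028, -0.1, 0.0443]]
110 370 [[-0.1097, 0.017, -0.0444], [-0.0782, -0.03, -0.0088], [-0.0562, -0.063, 0.0163], [-0.0448, -0.08, 0.0291], [-0.0314, -0.1, 0.0443]]
520 370 [[0.107, 0.017, -0.0443], [0.076, -0.03, -0.0087], [0.0543, -0.063, 0.0163], [0.0431, -0.08, 0.0292], [0.0299, -0.1, 0.0443]]
300 368 [[-0.0093, 0.017, -0.0431], [-0.0067, -0.03, -0.0079], [-0.005, -0.063, 0.0169], [-0.0041, -0.08, 0.0297], [-0.003, -0.1, 0.0447]]
300 403 [[-0.0096, 0.017, -0.0655], [-0.007, -0.03, -0.0238], [-0.0051, -0.063, 0.0055], [-0.0042, -0.08, 0.0206], [-0.0031, -0.1, 0.0383]]
300 450 [[-0.01, 0.017, -0.0982], [-0.0073, -0.03, -0.047], [-0.0053, -0.063, -0.0112], [-0.0044, -0.08, 0.0073], [-0.0032, -0.1, 0.0291]]
300 470 [[-0.0102, 0.017, -0.113], [-0.0074, -0.03, -0.0576], [-0.0054, -0.063, -0.0187], [-0.0044, -0.08, 0.0013], [-0.0032, -0.1, 0.0249]]
```

The fingers lie inside the body's footprint: the body reaches about ±89 mm in x and ±29 to ±38 mm in z, starting 61 mm above the grasp point. With a vertical tool, the body would therefore meet the tall can before the fingers do. I need a tilted tool with the tips leading, and the jog only offers yaw. The one way I see is to reach past the limit outward along the push direction and check whether that tilts the tool. First I'll yaw so that tool z faces the push direction, at azimuth 67°.

{"api": "jog_arm", "payload": {"increments": [[0.045,0.045,-0.005,0.02,8.5],[0.045,0.09,-0.01,0.04,17],[0.045,0.135,-0.015,0.06,25.5],[0.045,0.18,-0.02,0.08,34],[0.045,0.225,-0.025,0.1,42.5],[0.045,0.27,-0.03,0.12,51],[0.045,0.315,-0.035,0.14,59.5],[0.045,0.36,-0.04,0.16,68],[0.045,0.405,-0.045,0.18,76.5],[0.045,0.45,-0.05,0.2,85]]}}

```text
clock: 2.25
position: [0.3148, 0.7146, 0.4171]
eef_rot: [-1.565, 0.195, -0.195]
ft_force: [1.2, 0.3, 0.5]
width: 0.0448
```

{"api": "jog_arm", "payload": {"increments": [[0.045,0,0,0.045,8],[0.045,0,0,0.09,8],[0.045,0,0,0.13,8],[0.045,0,0,0.17,8],[0.045,0,0,0.2,8],[0.045,0,0,0.22,8]]}}

```text
clock: 2.85
position: [0.359, 0.9086, 0.3946]
eef_rot: [-1.549, 0.303, -0.303]
ft_force: [0.7, 1.0, -2.7]
width: 0.0451
```

```bash
cat > st.py <<'E'
from station import arm
import cv2,numpy as np
s=arm.read_state(); R=cv2.Rodrigues(s["eef_rot"])[0]
print(s["clock"],"P",s["position"].round(4),"j",s["joint_pos"].round(3),"F",s["ft_force"].round(1),"w",round(s["width"],4)); print(R.round(3))
print("tilt deg",np.degrees(np.arccos(-R[2,1])).round(2),"tilt az",np.degrees(np.arctan2(R[1,1],R[0,1])).round(1),"x az",np.degrees(np.arctan2(R[1,0],R[0,0])).round(1))
E
python3 st.py
```

```text
2.85 P [0.359  0.9086 0.3946] j [ 1.182  1.09   0.087 -0.     1.964  1.569] F [ 0.7  1.  -2.7] w 0.0451
[[ 0.926  0.     0.377]
 [-0.377  0.     0.926]
 [ 0.    -1.     0.   ]]
tilt deg 0.02 tilt az 48.0 x az -22.2
```

The out-of-reach approach slid at the elbow limit and kept the orientation exactly, with a tilt of 0.02°. The other limit that has to give up tilt is the wrist bend j5 (max 2.69), since a vertical tool needs j5 = π − j2 − j3. That happens high up, near the base, so I'll try there.

{"api": "jog_arm", "payload": {"increments": [[0.045,0,-0.03,-0.035,0],[0.045,0,-0.06,-0.07,0],[0.045,0,-0.09,-0.105,0],[0.045,0,-0.12,-0.14,0],[0.045,0,-0.15,-0.175,0],[0.045,0,-0.18,-0.21,0],[0.045,0,-0.21,-0.245,0],[0.045,0,-0.24,-0.28,0],[0.045,0,-0.27,-0.315,0],[0.045,0,-0.3,-0.35,0]]}}

```text
clock: 3.85
position: [0.2254, 0.5825, 0.6969]
eef_rot: [-1.546, 0.302, -0.303]
ft_force: [0.2, 0.6, -0.0]
width: 0.045
```

{"api": "jog_arm", "payload": {"increments": [[0.045,0,-0.03,-0.035,0],[0.045,0,-0.06,-0.07,0],[0.045,0,-0.09,-0.105,0],[0.045,0,-0.12,-0.14,0],[0.045,0,-0.15,-0.175,0],[0.045,0,-0.18,-0.21,0],[0.045,0,-0.21,-0.24,0],[0.045,0,-0.25,-0.25,0]]}}

```text
clock: 4.65
position: [0.1283, 0.3448, 0.9491]
eef_rot: [-1.54, 0.301, -0.303]
ft_force: [1.0, 1.0, 1.2]
width: 0.0448
```

```bash
python3 st.py
```

```text
4.65 P [0.1283 0.3448 0.9491] j [1.182 0.07  0.497 0.    2.565 1.568] F [1.  1.  1.2] w 0.0448
[[ 0.927  0.004  0.376]
 [-0.376  0.009  0.927]
 [-0.    -1.     0.01 ]]
tilt deg 0.57 tilt az 69.1 x az -22.1
```

{"api": "jog_arm", "payload": {"increments": [[0.045,0,-0.02,-0.04,0],[0.045,0,-0.03,-0.08,0],[0.045,0,-0.03,-0.12,0],[0.045,0,-0.03,-0.16,0],[0.045,0,-0.03,-0.2,0]]}}

```text
clock: 5.15
position: [0.0516, 0.1566, 0.9768]
eef_rot: [-1.535, 0.299, -0.303]
ft_force: [-0.8, 0.0, 0.9]
width: 0.0453
```

```bash
python3 st.py
```

```text
5.15 P [0.0516 0.1566 0.9768] j [ 1.179e+00 -2.080e-01  6.460e-01  1.000e-03  2.688e+00  1.565e+00] F [-0.8  0.   0.9] w 0.0453
[[ 0.927  0.005  0.375]
 [-0.375  0.014  0.927]
 [-0.    -1.     0.015]]
tilt deg 0.86 tilt az 69.0 x az -22.0
```

{"api": "jog_arm", "payload": {"increments": [[0.045,0,-0.02,-0.02,0],[0.045,0,-0.04,-0.04,0],[0.045,0,-0.07,-0.06,0],[0.045,0,-0.1,-0.08,0],[0.045,0,-0.13,-0.1,0]]}}

```text
clock: 5.65
position: [0.0293, 0.1106, 0.9764]
eef_rot: [-1.496, 0.291, -0.308]
ft_force: [-0.7, -0.1, 0.5]
width: 0.0448
```

```bash
python3 st.py
```

```text
5.65 P [0.0293 0.1106 0.9764] j [ 1.212 -0.291  0.69  -0.004  2.688  1.593] F [-0.7 -0.1  0.5] w 0.0448
[[ 0.927  0.021  0.375]
 [-0.375  0.051  0.926]
 [ 0.    -0.998  0.055]]
tilt deg 3.14 tilt az 67.8 x az -22.0
```

It works: j5 sits at its stop and the tilt grows in the wanted azimuth, 68°. Each call takes the measured pose as its reference, so I'll continue.

{"api": "jog_arm", "payload": {"increments": [[0.045,0,-0.03,-0.03,0],[0.045,0,-0.07,-0.06,0],[0.045,0,-0.11,-0.09,0],[0.045,0,-0.15,-0.1,0],[0.045,0,-0.2,-0.1,0],[0.045,0,-0.25,-0.1,0],[0.045,0,-0.3,-0.1,0],[0.045,0,-0.3,-0.1,0],[0.045,0,-0.3,-0.1,0],[0.045,0,-0.3,-0.1,0]]}}

```text
clock: 6.65
position: [0.0027, 0.0897, 0.9812]
eef_rot: [-1.455, 0.291, -0.305]
ft_force: [0.1, 0.7, 0.1]
width: 0.0448
```

```bash
python3 st.py
```

```text
6.65 P [0.0027 0.0897 0.9812] j [ 1.463 -0.327  0.685 -0.038  2.689  1.813] F [0.1 0.7 0.1] w 0.0448
[[ 0.927  0.027  0.374]
 [-0.375  0.091  0.923]
 [-0.009 -0.995  0.094]]
tilt deg 5.45 tilt az 73.6 x az -22.0
```

The tilt gains a few degrees per call, but I'm drifting too close to the base axis. I'll move back out a little while pressing upward, which is the infeasible direction.

{"api": "jog_arm", "payload": {"increments": [[0.045,0,-0.03,0.04,0],[0.045,0,-0.06,0.08,0],[0.045,0,-0.1,0.12,0],[0.045,0,-0.15,0.15,0],[0.045,0,-0.2,0.17,0],[0.045,0,-0.25,0.18,0],[0.045,0,-0.3,0.18,0],[0.045,0,-0.35,0.19,0],[0.045,0,-0.4,0.19,0],[0.045,0,-0.45,0.2,0]]}}

```text
clock: 7.65
position: [0.0603, 0.2323, 1.0211]
eef_rot: [-1.416, 0.286, -0.306]
ft_force: [0.5, -0.3, 0.4]
width: 0.0449
```

```bash
python3 st.py
```

```text
7.65 P [0.0603 0.2323 1.0211] j [ 1.265 -0.044  0.363  0.005  2.689  1.653] F [ 0.5 -0.3  0.4] w 0.0449
[[ 0.927  0.038  0.373]
 [-0.374  0.128  0.918]
 [-0.012 -0.991  0.133]]
tilt deg 7.66 tilt az 73.3 x az -22.0
```

{"api": "jog_arm", "payload": {"increments": [[0.045,0,-0.15,0.02,0],[0.045,0,-0.3,0.04,0],[0.045,0,-0.5,0.06,0]]}}

```text
clock: 7.95
position: [0.0623, 0.2347, 1.0312]
eef_rot: [-1.379, 0.28, -0.307]
ft_force: [0.1, -0.4, -0.6]
width: 0.0448
```

{"api": "jog_arm", "payload": {"increments": [[0.045,0,-1.0,0,0],[0.045,0,-1.0,0,0],[0.045,0,-1.0,0,0]]}}

```text
clock: 8.25
position: [0.056, 0.2159, 1.0405]
eef_rot: [-1.341, 0.275, -0.309]
ft_force: [0.7, 0.1, 0.0]
width: 0.0453
```

```bash
python3 st.py
```

```text
8.25 P [0.056  0.2159 1.0405] j [ 1.26  -0.053  0.296  0.006  2.689  1.651] F [0.7 0.1 0. ] w 0.0453
[[ 0.928  0.061  0.369]
 [-0.373  0.199  0.906]
 [-0.018 -0.978  0.207]]
tilt deg 12.01 tilt az 73.0 x az -21.9
```

Each 3-row call adds 2.2°, so I'll repeat it.

{"api": "jog_arm", "payload": {"increments": [[0.045,0,-1.0,0.2,0],[0.045,0,-1.0,0.2,0],[0.045,0,-1.0,0.2,0]]}}

```text
clock: 8.55
position: [0.059, 0.2193, 1.0498]
eef_rot: [-1.305, 0.27, -0.31]
ft_force: [-0.3, 0.8, -0.2]
width: 0.0451
```

{"api": "jog_arm", "payload": {"increments": [[0.045,0,-1.0,0.2,0],[0.045,0,-1.0,0.2,0],[0.045,0,-1.0,0.2,0]]}}

```text
clock: 8.85
position: [0.0599, 0.2164, 1.058]
eef_rot: [-1.272, 0.266, -0.312]
ft_force: [-0.2, -0.4, -0.7]
width: 0.0453
```

{"api": "jog_arm", "payload": {"increments": [[0.045,0,-1.0,0.2,0],[0.045,0,-1.0,0.2,0],[0.045,0,-1.0,0.2,0]]}}

```text
clock: 9.15
position: [0.0589, 0.2085, 1.0658]
eef_rot: [-1.239, 0.261, -0.313]
ft_force: [-0.1, 0.8, 0.4]
width: 0.0448
```

{"api": "jog_arm", "payload": {"increments": [[0.045,0,-1.0,0.2,0],[0.045,0,-1.0,0.2,0],[0.045,0,-1.0,0.2,0]]}}

```text
clock: 9.45
position: [0.0564, 0.1968, 1.0735]
eef_rot: [-1.206, 0.256, -0.315]
ft_force: [-0.3, 0.1, -0.1]
width: 0.0448
```

```bash
python3 st.py
```

```text
9.45 P [0.0564 0.1968 1.0735] j [ 1.204 -0.042  0.15   0.046  2.689  1.635] F [-0.3  0.1 -0.1] w 0.0448
[[ 0.928  0.102  0.358]
 [-0.371  0.323  0.871]
 [-0.026 -0.941  0.338]]
tilt deg 19.79 tilt az 72.4 x az -21.8
```

{"api": "jog_arm", "payload": {"increments": [[0.045,0,-1.0,0.2,0],[0.045,0,-1.0,0.2,0],[0.045,0,-1.0,0.2,0]]}}

```text
clock: 9.75
position: [0.0527, 0.1827, 1.0806]
eef_rot: [-1.172, 0.251, -0.317]
ft_force: [-0.2, 0.3, -0.8]
width: 0.0449
```

{"api": "jog_arm", "payload": {"increments": [[0.045,0,-1.0,0.2,0],[0.045,0,-1.0,0.2,0],[0.045,0,-1.0,0.2,0]]}}

```text
clock: 10.05
position: [0.0477, 0.1665, 1.0872]
eef_rot: [-1.139, 0.245, -0.319]
ft_force: [-0.8, 0.2, -0.2]
width: 0.0451
```

{"api": "jog_arm", "payload": {"increments": [[0.045,0,-1.0,0.1,0],[0.045,0,-1.0,0.1,0],[0.045,0,-1.0,0.1,0]]}}

```text
clock: 10.35
position: [0.0344, 0.1388, 1.0918]
eef_rot: [-1.107, 0.242, -0.328]
ft_force: [-0.6, -0.4, 0.3]
width: 0.0449
```

{"api": "jog_arm", "payload": {"increments": [[0.045,0,-1.0,0,0],[0.045,0,-1.0,0,0],[0.045,0,-1.0,0,0]]}}

```text
clock: 10.65
position: [0.0282, 0.1325, 1.0943]
eef_rot: [-1.097, 0.235, -0.329]
ft_force: [0.1, 0.6, -0.4]
width: 0.0451
```

```bash
python3 st.py
```

```text
10.65 P [0.0282 0.1325 1.0943] j [ 1.749 -0.112  0.109 -0.516  2.689  1.621] F [ 0.1  0.6 -0.4] w 0.0451
[[ 0.927  0.145  0.346]
 [-0.374  0.415  0.829]
 [-0.024 -0.898  0.439]]
tilt deg 26.08 tilt az 70.8 x az -22.0
```

Tilt is 26° toward azimuth 71°, which is enough with a narrow finger opening: about 6 mm from the body's front edge to the can. Before travelling I'll fit the arm's lengths from the logged poses, to check that the forearm clears the green can, and convert the waypoints into tool axes.

```bash
cat > go.py <<'E'
import sys,numpy as np,cv2
from station import arm
s=arm.read_state(); R=cv2.Rodrigues(s["eef_rot"])[0]
print("pos",s["position"].round(4),"clock",s["clock"])
for a in sys.argv[1:]:
    w=np.array(eval(a)); print(a,"-> tool",(R.T@(w-s["position"])).round(3))
E
python3 - <<'E'
import numpy as np
from scipy.optimize import least_squares
D=[(.4239,1.6307,1.0886,.6244,.2389),(-.05,1.91,1.28,.4167,.3694),(1.09,.087,1.964,.977,.3946),(.07,.497,2.565,.368,.949),(-.042,.15,2.689,.2047,1.0735),(-.044,.363,2.689,.24,1.0211)]
f=lambda p:np.ravel([(p[0]*np.sin(a)+p[1]*np.sin(a+b)+p[2]*np.sin(a+b+c)+p[3]-r, p[0]*np.cos(a)+p[1]*np.cos(a+b)+p[2]*np.cos(a+b+c)+p[4]-z) for a,b,c,r,z in D])
q=least_squares(f,[.5,.5,.2,0,.3]); print("L1 L2 d e h",q.x.round(4),"res",np.abs(q.fun).max().round(4))
L1,L2,d,e,h=q.x
for P in [(.505,-.222,.03),(.634,-.06,.03),(.655,.04,.03)]:
    w=np.array(P)-d*np.array([.145,.415,-.898]); r=np.hypot(*w[:2])-e; z=w[2]-h
    c3=(r*r+z*z-L1*L1-L2*L2)/(2*L1*L2); j3=np.arccos(c3); j2=np.arctan2(r,z)-np.arctan2(L2*np.sin(j3),L1+L2*np.cos(j3))
    az=np.arctan2(w[1],w[0]); g=np.array([.435,-.07]); u=np.array([np.cos(az),np.sin(az)])
    print(P,"wrist",w.round(3),"j2 j3",round(j2,2),round(j3,2),"green along/perp",(g@u).round(3),abs(np.cross(u,g)).round(3),"forearm height there",(w[2]+(r+e-g@u)/np.tan(np.pi-j2-j3)).round(3))
E
python3 go.py "[.2,.15,.75]" "[.45,-.2,.55]" "[.505,-.222,.3]" "[.3,.1,.6]"
```

```text
L1 L2 d e h [ 0.5744  0.5022  0.586  -0.0049  0.5373] res 0.0574
(0.505, -0.222, 0.03) wrist [ 0.42  -0.465  0.556] j2 j3 0.69 1.89 green along/perp 0.343 0.276 forearm height there 1.007
(0.634, -0.06, 0.03) wrist [ 0.549 -0.303  0.556] j2 j3 0.69 1.89 green along/perp 0.415 0.149 forearm height there 0.894
(0.655, 0.04, 0.03) wrist [ 0.57  -0.203  0.556] j2 j3 0.67 1.94 green along/perp 0.433 0.08 forearm height there 0.848
pos [0.0282 0.1325 1.0943] clock 10.65
[.2,.15,.75] -> tool [ 0.161  0.341 -0.077]
[.45,-.2,.55] -> tool [ 0.528  0.412 -0.369]
[.505,-.222,.3] -> tool [ 0.593  0.635 -0.478]
[.3,.1,.6] -> tool [ 0.276  0.47  -0.15 ]<stdin>:11: DeprecationWarning: Arrays of 2-dimensional vectors are deprecated. Use arrays of 3-dimensional vectors instead. (deprecated in NumPy 2.0)
```

{"api": "jog_arm", "payload": {"increments": [[0.03,0.016,0.034,-0.008,0],[0.03,0.032,0.068,-0.015,0],[0.03,0.048,0.102,-0.023,0],[0.03,0.064,0.136,-0.031,0],[0.03,0.08,0.17,-0.038,0],[0.03,0.096,0.204,-0.046,0],[0.03,0.113,0.238,-0.054,0],[0.03,0.13,0.272,-0.062,0],[0.03,0.145,0.306,-0.07,0],[0.03,0.161,0.341,-0.077,0]]}}

```text
clock: 11.65
position: [0.0738, 0.1197, 1.0091]
eef_rot: [-1.16, 0.224, -0.326]
ft_force: [0.8, 0.2, -0.1]
width: 0.0298
```

```bash
python3 st.py; python3 go.py "[.42,-.2,.45]" "[.5,-.235,.3]"  "[.3,.0,.6]"
```

```text
11.65 P [0.0738 0.1197 1.0091] j [ 0.063 -0.344  0.661  0.676  2.545  1.055] F [ 0.8  0.2 -0.1] w 0.0298
[[ 0.931  0.136  0.338]
 [-0.365  0.361  0.858]
 [-0.006 -0.923  0.386]]
tilt deg 22.68 tilt az 69.4 x az -21.4
pos [0.0738 0.1197 1.0091] clock 11.65
[.42,-.2,.45] -> tool [ 0.442  0.447 -0.373]
[.5,-.235,.3] -> tool [ 0.53   0.584 -0.434]
[.3,.0,.6] -> tool [ 0.257  0.365 -0.184]
```

The exit past the shoulder singularity lost 3.4°. I'll go back out to r ≈ 0.3 in the right plane, press up again for more tilt, then leave gently with settling rows.

```bash
python3 go.py "[.11,.30,.97]"
```

```text
pos [0.0738 0.1197 1.0091] clock 11.65
[.11,.30,.97] -> tool [-0.032  0.106  0.152]
```

{"api": "jog_arm", "payload": {"increments": [[0.03,-0.005,0.015,0.022,0],[0.03,-0.01,0.03,0.044,0],[0.03,-0.015,0.05,0.07,0],[0.03,-0.02,0.068,0.1,0],[0.03,-0.026,0.087,0.126,0],[0.03,-0.032,0.106,0.152,0],[0.03,-0.032,0.106,0.152,0],[0.03,-0.032,0.106,0.152,0],[0.03,-0.032,0.106,0.152,0],[0.03,-0.032,0.106,0.152,0]]}}

```text
clock: 12.65
position: [0.1095, 0.2988, 0.9708]
eef_rot: [-1.158, 0.224, -0.326]
ft_force: [-0.2, 0.8, 0.2]
width: 0.0298
```

```bash
python3 st.py
```

```text
12.65 P [0.1095 0.2988 0.9708] j [ 1.166 -0.198  0.738  0.021  2.205  1.557] F [-0.2  0.8  0.2] w 0.0298
[[ 0.931  0.136  0.338]
 [-0.365  0.362  0.858]
 [-0.005 -0.922  0.387]]
tilt deg 22.75 tilt az 69.4 x az -21.4
```

{"api": "jog_arm", "payload": {"increments": [[0.03,0,-0.04,-0.02,0],[0.03,0,-0.08,-0.04,0],[0.03,0,-0.12,-0.06,0],[0.03,0,-0.15,-0.06,0]]}}

```text
clock: 13.05
position: [0.0657, 0.1857, 1.0847]
eef_rot: [-1.145, 0.222, -0.33]
ft_force: [0.0, -1.1, 2.0]
width: 0.0298
```

{"api": "jog_arm", "payload": {"increments": [[0.03,0,-1.0,0.2,0],[0.03,0,-1.0,0.2,0],[0.03,0,-1.0,0.2,0]]}}

```text
clock: 13.35
position: [0.0553, 0.1566, 1.0934]
eef_rot: [-1.114, 0.217, -0.335]
ft_force: [-0.2, -0.9, 0.5]
width: 0.03
```

{"api": "jog_arm", "payload": {"increments": [[0.03,0,-1.0,0.1,0],[0.03,0,-1.0,0.1,0],[0.03,0,-1.0,0.1,0]]}}

```text
clock: 13.65
position: [0.0458, 0.1357, 1.0979]
eef_rot: [-1.086, 0.209, -0.338]
ft_force: [0.4, 0.3, 0.2]
width: 0.0301
```

```bash
python3 st.py
```

```text
13.65 P [0.0458 0.1357 1.0979] j [ 0.548 -0.11   0.086  0.677  2.69   1.607] F [0.4 0.3 0.2] w 0.0301
[[ 0.929  0.166  0.33 ]
 [-0.369  0.422  0.828]
 [-0.001 -0.891  0.454]]
tilt deg 26.98 tilt az 68.5 x az -21.7
```

{"api": "jog_arm", "payload": {"increments": [[0.03,0,-1.0,0,0],[0.03,0,-1.0,0,0],[0.03,0,-1.0,0,0]]}}

```text
clock: 13.95
position: [0.0392, 0.1262, 1.0999]
eef_rot: [-1.071, 0.21, -0.354]
ft_force: [-0.1, 0.7, 0.4]
width: 0.0299
```

{"api": "jog_arm", "payload": {"increments": [[0.03,0,-1.0,-0.2,0],[0.03,0,-1.0,-0.2,0],[0.03,0,-1.0,-0.2,0]]}}

```text
clock: 14.25
position: [0.0299, 0.0748, 1.1062]
eef_rot: [-1.012, 0.201, -0.356]
ft_force: [-0.2, -0.6, -0.2]
width: 0.03
```

```bash
python3 st.py
```

```text
14.25 P [0.0299 0.0748 1.1062] j [ 1.337 -0.181  0.086 -0.186  2.69   1.538] F [-0.2 -0.6 -0.2] w 0.03
[[ 0.925  0.197  0.326]
 [-0.381  0.48   0.79 ]
 [-0.    -0.855  0.519]]
tilt deg 31.25 tilt az 67.7 x az -22.4
```

{"api": "jog_arm", "payload": {"increments": [[0.03,0,-1.0,-0.2,0],[0.03,0,-1.0,-0.2,0],[0.03,0,-1.0,-0.2,0]]}}

```text
clock: 14.55
position: [0.0173, 0.0283, 1.1097]
eef_rot: [-0.952, 0.191, -0.361]
ft_force: [-0.3, 0.4, 1.0]
width: 0.03
```

{"api": "jog_arm", "payload": {"increments": [[0.03,0,-1.0,-0.2,0],[0.03,0,-1.0,-0.2,0],[0.03,0,-1.0,-0.2,0]]}}

```text
clock: 14.85
position: [0.003, -0.0167, 1.1103]
eef_rot: [-0.893, 0.179, -0.368]
ft_force: [0.5, -0.1, 0.8]
width: 0.0301
```

```bash
python3 st.py;  python3 go.py "[.11,.30,1.0]"
```

```text
14.85 P [ 0.003  -0.0167  1.1103] j [ 1.284 -0.301  0.086 -0.153  2.689  1.519] F [ 0.5 -0.1  0.8] w 0.0301
[[ 0.923  0.238  0.303]
 [-0.385  0.57   0.726]
 [-0.001 -0.786  0.618]]
tilt deg 38.14 tilt az 67.4 x az -22.7
pos [ 0.003  -0.0167  1.1103] clock 14.85
[.11,.30,1.0] -> tool [-0.023  0.293  0.194]
```

{"api": "jog_arm", "payload": {"increments": [[0.03,-0.003,0.036,0.024,0],[0.03,-0.006,0.073,0.048,0],[0.03,-0.009,0.11,0.073,0],[0.03,-0.012,0.147,0.097,0],[0.03,-0.015,0.183,0.121,0],[0.03,-0.018,0.22,0.146,0],[0.03,-0.021,0.257,0.17,0],[0.03,-0.023,0.293,0.194,0],[0.03,-0.023,0.293,0.194,0],[0.03,-0.023,0.293,0.194,0]]}}

```text
clock: 15.85
position: [0.113, 0.3063, 0.9942]
eef_rot: [-0.905, 0.181, -0.368]
ft_force: [0.3, 0.6, -0.9]
width: 0.0299
```

```bash
python3 st.py;  python3 go.py "[.3,.2,.8]" "[.4,-.15,.6]" "[.49,-.25,.4]" "[.49,-.25,.2]" "[.505,-.225,.035]"
```

```text
15.85 P [0.113  0.3063 0.9942] j [ 1.189 -0.301  0.84  -0.01   1.949  1.578] F [ 0.3  0.6 -0.9] w 0.0299
[[ 0.923  0.235  0.306]
 [-0.386  0.561  0.733]
 [ 0.    -0.794  0.608]]
tilt deg 37.44 tilt az 67.3 x az -22.7
pos [0.113  0.3063 0.9942] clock 15.85
[.3,.2,.8] -> tool [ 0.213  0.138 -0.139]
[.4,-.15,.6] -> tool [ 0.441  0.124 -0.486]
[.49,-.25,.4] -> tool [ 0.562  0.248 -0.653]
[.49,-.25,.2] -> tool [ 0.562  0.407 -0.775]
[.505,-.225,.035] -> tool [ 0.566  0.556 -0.852]
```

37.4° of tilt held. Now to the work area.

{"api": "jog_arm", "payload": {"increments": [[0.03,0.036,0.023,-0.023,0],[0.03,0.071,0.046,-0.046,0],[0.03,0.107,0.069,-0.07,0],[0.03,0.142,0.092,-0.093,0],[0.03,0.178,0.115,-0.116,0],[0.03,0.213,0.138,-0.139,0],[0.03,0.236,0.137,-0.174,0],[0.03,0.26,0.136,-0.21,0],[0.03,0.28,0.135,-0.24,0],[0.03,0.28,0.135,-0.24,0]]}}

```text
clock: 16.85
position: [0.3309, 0.0944, 0.738]
eef_rot: [-0.906, 0.188, -0.371]
ft_force: [0.9, -0.6, 0.1]
width: 0.0303
```

```bash
python3 st.py;  python3 go.py  "[.4,-.15,.6]" "[.49,-.26,.45]" "[.49,-.26,.2]"
```

```text
16.85 P [0.3309 0.0944 0.738 ] j [-0.302 -0.366  1.505  0.68   1.855  0.349] F [ 0.9 -0.6  0.1] w 0.0303
[[ 0.92   0.234  0.313]
 [-0.391  0.559  0.731]
 [-0.004 -0.795  0.606]]
tilt deg 37.31 tilt az 67.3 x az -23.0
pos [0.3309 0.0944 0.738 ] clock 16.85
[.4,-.15,.6] -> tool [ 0.16  -0.011 -0.241]
[.49,-.26,.45] -> tool [ 0.286  0.068 -0.384]
[.49,-.26,.2] -> tool [ 0.287  0.267 -0.535]
```

{"api": "jog_arm", "payload": {"increments": [[0.03,0.029,0.007,-0.038,0],[0.03,0.057,0.014,-0.077,0],[0.03,0.086,0.02,-0.115,0],[0.03,0.114,0.027,-0.154,0],[0.03,0.143,0.034,-0.192,0],[0.03,0.172,0.041,-0.23,0],[0.03,0.2,0.048,-0.27,0],[0.03,0.229,0.054,-0.307,0],[0.03,0.258,0.061,-0.346,0],[0.03,0.286,0.068,-0.384,0]]}}

```text
clock: 17.85
position: [0.4903, -0.262, 0.4487]
eef_rot: [-0.907, 0.188, -0.371]
ft_force: [1.0, 0.2, 0.5]
width: 0.0301
```

```bash
python3 st.py;  python3 go.py "[.49,-.26,.13]" "[.49,-.26,.035]"
```

```text
17.85 P [ 0.4903 -0.262   0.4487] j [-0.809  0.252  1.526  0.589  1.644 -0.448] F [1.  0.2 0.5] w 0.0301
[[ 0.921  0.234  0.313]
 [-0.391  0.558  0.732]
 [-0.004 -0.796  0.605]]
tilt deg 37.24 tilt az 67.3 x az -23.0
pos [ 0.4903 -0.262   0.4487] clock 17.85
[.49,-.26,.13] -> tool [ 0.     0.255 -0.191]
[.49,-.26,.035] -> tool [ 0.     0.33  -0.249]
```

{"api": "jog_arm", "payload": {"increments": [[0.044,0,0.038,-0.028,0],[0.044,0,0.076,-0.057,0],[0.044,0,0.114,-0.085,0],[0.044,0,0.152,-0.114,0],[0.044,0,0.19,-0.142,0],[0.044,0,0.228,-0.171,0],[0.044,0,0.265,-0.2,0],[0.044,0,0.28,-0.21,0],[0.044,0,0.28,-0.21,0]]}}

```text
clock: 18.75
position: [0.4892, -0.2585, 0.0968]
eef_rot: [-0.905, 0.191, -0.368]
ft_force: [-0.1, 0.4, -0.1]
width: 0.0441
```

```bash
python3 st.py
python3 - <<'E'
from station import camera
import cv2
for n in ("scene","top"):
    c=camera(n); cv2.imwrite(f"pics/{n}2.png",c["pixels"][:,:,::-1])
E
```

```text
18.75 P [ 0.4892 -0.2585  0.0968] j [-0.806  0.67   1.785  0.675  1.093 -0.847] F [-0.1  0.4 -0.1] w 0.0441
[[ 0.921  0.231  0.314]
 [-0.39   0.561  0.73 ]
 [-0.008 -0.795  0.606]]
tilt deg 37.34 tilt az 67.7 x az -22.9
```

View pics/scene2.png

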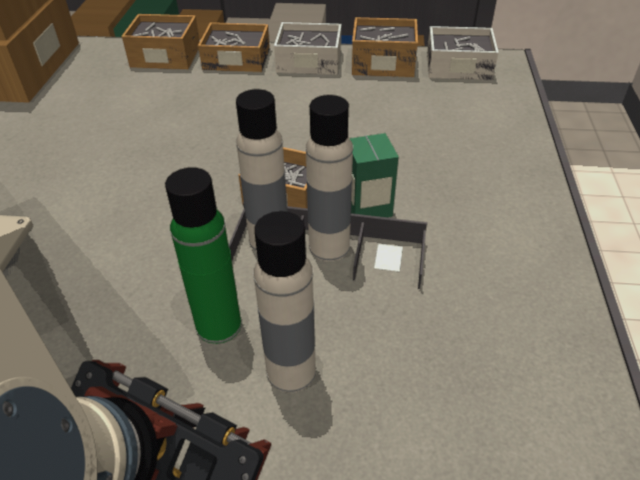

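View pics/top2.png

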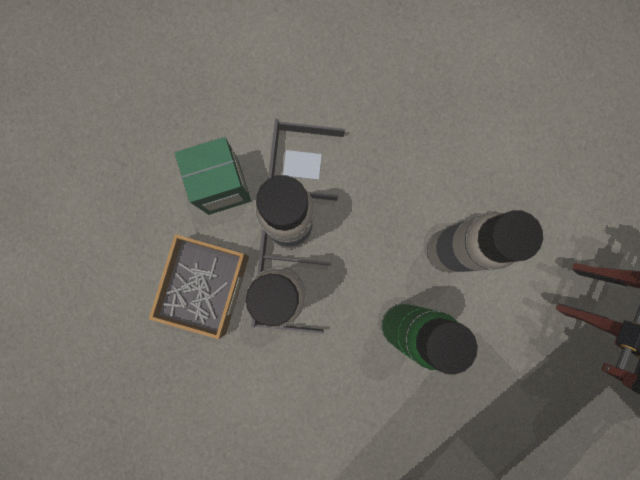

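The views show the gripper behind the stray with tips leading, at (558,308) and (575,267) in the top view. The stray and the green can are untouched. I'll lower to pushing height behind the can.

```bash
python3 go.py "[.49,-.25,.03]" "[.505,-.215,.03]" "[.5275,-.1608,.03]"
python3 - <<'E'
import pickle; from h import *
d=pickle.load(open("c0.pkl","rb"))
print("tips top",ray(d["top"],[[575,267],[558,308]],.083).round(4))
E
```

```text
pos [ 0.4908 -0.26    0.0999] clock 18.85
[.49,-.25,.03] -> tool [-0.005  0.061 -0.035]
[.505,-.215,.03] -> tool [-0.004  0.084 -0.005]
[.5275,-.1608,.03] -> tool [-0.005  0.12   0.042]
tips top [[ 0.5195 -0.2605]
 [ 0.4693 -0.2387]]
```

{"api": "jog_arm", "payload": {"increments": [[0.044,-0.002,0.02,-0.012,0],[0.044,-0.004,0.04,-0.023,0],[0.044,-0.005,0.061,-0.035,0],[0.044,-0.005,0.072,-0.02,0],[0.044,-0.004,0.084,-0.005,0],[0.044,-0.004,0.084,-0.005,0]]}}

```text
clock: 19.45
position: [0.5069, -0.2135, 0.0325]
eef_rot: [-0.908, 0.183, -0.37]
ft_force: [0.7, 0.8, -0.5]
width: 0.044
```

```bash
python3 st.py; python3 go.py "[.5275,-.1608,.03]" "[.5295,-.1558,.03]" "[.636,-.0493,.03]"
```

```text
19.45 P [ 0.5069 -0.2135  0.0325] j [-0.731  0.764  1.826  0.774  0.959 -0.92 ] F [ 0.7  0.8 -0.5] w 0.044
[[ 0.922  0.235  0.309]
 [-0.388  0.558  0.734]
 [-0.    -0.796  0.605]]
tilt deg 37.25 tilt az 67.2 x az -22.8
pos [ 0.5069 -0.2135  0.0325] clock 19.45
[.5275,-.1608,.03] -> tool [-0.001  0.036  0.043]
[.5295,-.1558,.03] -> tool [-0.002  0.04   0.048]
[.636,-.0493,.03] -> tool [0.055 0.124 0.159]
```

{"api": "jog_arm", "payload": {"increments": [[0.044,0,0.01,0.012,0],[0.044,-0.001,0.02,0.024,0],[0.044,-0.001,0.026,0.031,0],[0.044,-0.001,0.028,0.033,0],[0.044,-0.001,0.03,0.0355,0],[0.044,-0.0015,0.032,0.038,0],[0.044,-0.0015,0.034,0.0405,0],[0.044,-0.002,0.036,0.043,0],[0.044,-0.002,0.038,0.0455,0],[0.044,-0.002,0.04,0.048,0]]}}

```text
clock: 20.45
position: [0.5295, -0.1556, 0.0297]
eef_rot: [-0.909, 0.183, -0.371]
ft_force: [-0.7, -3.1, 0.3]
width: 0.0443
```

```bash
cat > look.py <<'E'
import sys,cv2,numpy as np
from station import camera
from h import *
# stray in top & scene: cap top + save crops
c=camera("scene"); cv2.imwrite(f"pics/s{sys.argv[1]}.png",c["pixels"][:,:,::-1])
t=camera("top"); cv2.imwrite(f"pics/t{sys.argv[1]}.png",t["pixels"][:,:,::-1])
E
python3 st.py; python3 look.py 3; python3 -c "
import cv2,numpy as np
a=cv2.imread('pics/s3.png');b=cv2.imread('pics/t3.png')
cv2.imwrite('pics/m3.png',np.hstack([a[150:480,150:500],b[100:430,250:640]]))"
```

```text
20.45 P [ 0.5295 -0.1556  0.0297] j [-0.626  0.756  1.866  0.854  0.897 -0.904] F [-0.7 -3.1  0.3] w 0.0443
[[ 0.921  0.235  0.309]
 [-0.389  0.557  0.734]
 [ 0.001 -0.796  0.605]]
tilt deg 37.21 tilt az 67.1 x az -22.9
```

View pics/m3.png

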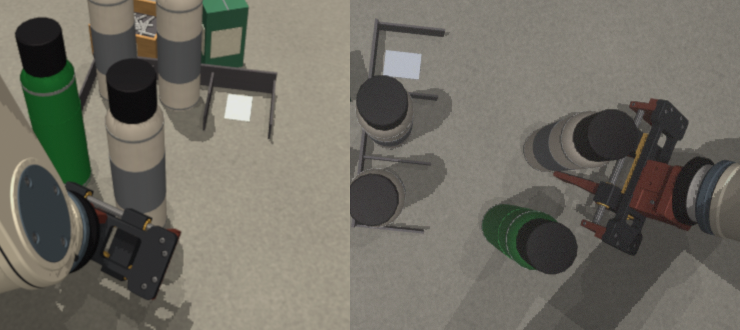

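Contact is gentle at about 3 N. The can stands upright in the finger cradle and the body is clear of it. First leg: diagonal, to the lane's line.

{"api": "jog_arm", "payload": {"increments": [[0.044,0.0015,0.0022,0.003,0],[0.044,0.004,0.006,0.0078,0],[0.044,0.007,0.0102,0.0135,0],[0.044,0.01,0.0147,0.0193,0],[0.044,0.013,0.0191,0.0251,0],[0.044,0.016,0.0235,0.0309,0],[0.044,0.019,0.0279,0.0367,0],[0.044,0.022,0.0323,0.0425,0],[0.044,0.025,0.0367,0.0483,0],[0.044,0.028,0.0411,0.0541,0]]}}

```text
clock: 21.55
position: [0.5821, -0.1028, 0.0298]
eef_rot: [-0.908, 0.183, -0.37]
ft_force: [-1.3, -2.5, 0.5]
width: 0.0441
```

```bash
python3 st.py; python3 look.py 4; python3 -c "
import cv2,numpy as np
a=cv2.imread('pics/s4.png');b=cv2.imread('pics/t4.png')
cv2.imwrite('pics/m4.png',np.hstack([a[130:480,150:500],b[80:430,250:640]]))"; python3 go.py "[.6344,-.0516,.03]"
```

```text
21.55 P [ 0.5821 -0.1028  0.0298] j [-0.499  0.769  1.825  0.912  0.866 -0.822] F [-1.3 -2.5  0.5] w 0.0441
[[ 0.922  0.235  0.309]
 [-0.388  0.558  0.734]
 [ 0.    -0.796  0.605]]
tilt deg 37.24 tilt az 67.2 x az -22.8
pos [ 0.5824 -0.1025  0.0299] clock 21.65
[.6344,-.0516,.03] -> tool [0.028 0.041 0.053]
```

View pics/m4.png

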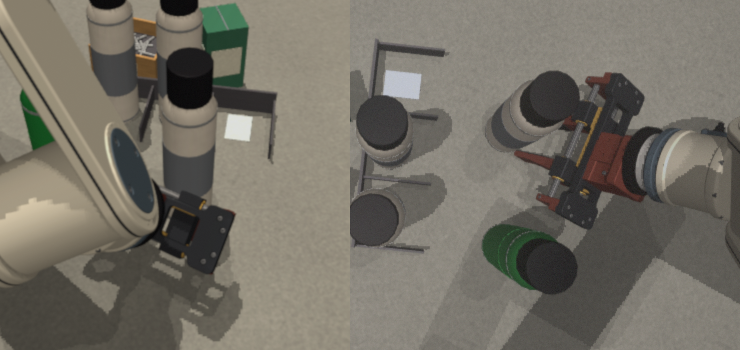

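The can is still upright in the cradle at about 2.8 N, and the green can is untouched. I'll measure the can from its cap, (451,178) in the full top image, and finish the diagonal.

```bash
cat > cap.py <<'E'
import sys,cv2,numpy as np,pickle
from h import *
d=pickle.load(open("c0.pkl","rb"))["top"]
g=cv2.cvtColor(cv2.imread(sys.argv[1]),cv2.COLOR_BGR2GRAY); u,v=int(sys.argv[2]),int(sys.argv[3])
c=cv2.HoughCircles(cv2.medianBlur(g[v-50:v+50,u-50:u+50],3),cv2.HOUGH_GRADIENT,1,30,param1=60,param2=12,minRadius=20,maxRadius=34)
if c is not None:
    for a in c[0][:3]: p=a[:2]+[u-50,v-50]; print(p,a[2],ray(d,p,.24).round(4))
O=np.array([.6590,.0832]); ex=np.array([np.cos(1.48),np.sin(1.48)]); ey=np.array([-ex[1],ex[0]])
if c is not None: q=ray(d,c[0][0][:2]+[u-50,v-50],.24)[0]-O; print("in ticket frame x,y",(q@ex).round(4),(q@ey).round(4))
E
python3 cap.py pics/t4.png 451 178; python3 cap.py pics/top0.png 517 237
```

```text
[428.5 194.5] 26.8 [[ 0.579  -0.0434]]
[452.5 174.5] 24.5 [[ 0.5981 -0.0658]]
in ticket frame x,y -0.1334 0.0682
[500.5 238.5] 23.0 [[ 0.5393 -0.1101]]
in ticket frame x,y -0.2034 0.1016
```

{"api": "jog_arm", "payload": {"increments": [[0.044,0.0015,0.0022,0.003,0],[0.044,0.004,0.006,0.0078,0],[0.044,0.007,0.0102,0.0135,0],[0.044,0.01,0.0147,0.0193,0],[0.044,0.013,0.0191,0.0251,0],[0.044,0.016,0.0235,0.0309,0],[0.044,0.019,0.0279,0.0367,0],[0.044,0.022,0.0323,0.0425,0],[0.044,0.025,0.0367,0.048,0],[0.044,0.026,0.038,0.05,0]]}}

```text
clock: 22.65
position: [0.6313, -0.054, 0.03]
eef_rot: [-0.908, 0.182, -0.369]
ft_force: [-2.0, -1.2, -0.6]
width: 0.0441
```

```bash
python3 st.py; python3 look.py 5; python3 cap.py pics/t5.png 388 130;  python3 -c "
import cv2,numpy as np
a=cv2.imread('pics/s5.png');b=cv2.imread('pics/t5.png')
cv2.imwrite('pics/m5.png',np.hstack([a[60:460,150:500],b[30:430,200:620]]))"
```

```text
22.65 P [ 0.6313 -0.054   0.03  ] j [-0.388  0.788  1.767  0.947  0.842 -0.736] F [-2.  -1.2 -0.6] w 0.0441
[[ 0.922  0.235  0.307]
 [-0.387  0.558  0.734]
 [ 0.001 -0.796  0.606]]
tilt deg 37.27 tilt az 67.2 x az -22.7
[403.5 124.5] 25.4 [[ 0.6444 -0.02  ]]
[385.5 151.5] 26.8 [[ 0.6185 -0.0033]]
in ticket frame x,y -0.1041 0.0052
```

View pics/m5.png

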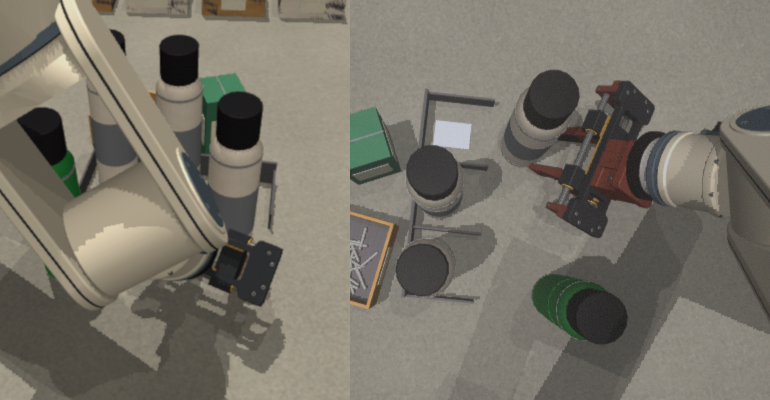

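The can is at (0.644, −0.020) from the cap and (0.646, −0.018) from the cradle, so the two agree. It is upright, 104 mm short of home and 5 mm off the lane's line. Now I'll back off, turn the cradle to the lane direction and come back behind it.

```bash
python3 go.py "[.635,-.080,.034]" "[.6425,-.066,.034]"
```

```text
pos [ 0.6311 -0.0542  0.03  ] clock 22.75
[.635,-.080,.034] -> tool [ 0.014 -0.017 -0.015]
[.6425,-.066,.034] -> tool [ 0.015 -0.007 -0.003]
```

{"api": "jog_arm", "payload": {"increments": [[0.044,0.005,-0.007,-0.007,0],[0.044,0.014,-0.017,-0.015,0],[0.044,0.014,-0.017,-0.015,-6],[0.044,0.014,-0.017,-0.015,-12],[0.044,0.014,-0.017,-0.015,-18],[0.044,0.014,-0.017,-0.015,-21],[0.044,0.014,-0.017,-0.015,-21]]}}

```text
clock: 23.45
position: [0.6359, -0.0818, 0.0349]
eef_rot: [-0.96, -0.155, -0.199]
ft_force: [-0.3, 0.6, -0.3]
width: 0.044
```

```bash
python3 st.py
python3 - <<'E'
from station import arm
import numpy as np,cv2
s=arm.read_state(); R=cv2.Rodrigues(s["eef_rot"])[0]
O=np.array([.6590,.0832]); ex=np.array([np.cos(1.48),np.sin(1.48)]); ey=np.array([-ex[1],ex[0]])
print("z az",np.degrees(np.arctan2(R[1,2],R[0,2])))
for x in (-.022,.022):
    p=s["position"]+R@[x,.017,.01]; print("tip front inner",x,p.round(4),"ticket x,y",((p[:2]-O)@ex).round(4),((p[:2]-O)@ey).round(4))
print("lowest",min((s["position"]+R@[x,.017,z])[2] for x in(-.036,.036) for z in(-.01,.01)))
print("ex in tool",(R.T@np.r_[ex,0]).round(4),"ey in tool",(R.T@np.r_[ey,0]).round(4),"up",R[2].round(3))
E
```

```text
23.45 P [ 0.6359 -0.0818  0.0349] j [-0.427  0.791  1.735  0.908  0.876 -1.09 ] F [-0.3  0.6 -0.3] w 0.044
[[ 0.971  0.236 -0.043]
 [-0.099  0.558  0.824]
 [ 0.219 -0.796  0.565]]
tilt deg 37.27 tilt az 67.0 x az -5.8
z az 92.99893923622052
tip front inner -0.022 [ 0.6182 -0.0619  0.0222] ticket x,y -0.1482 0.0275
tip front inner 0.022 [ 0.6609 -0.0663  0.0318] ticket x,y -0.1487 -0.0154
lowest 0.007830078182548644
ex in tool [-0.0107  0.5767  0.8169] ey in tool [-0.9757 -0.1849  0.1177] up [ 0.219 -0.796  0.565]
```

{"api": "jog_arm", "payload": {"increments": [[0.044,0.0058,0.0057,0.0058,0],[0.044,0.0058,0.0092,0.0107,0],[0.044,0.0057,0.0115,0.014,0],[0.044,0.0057,0.0132,0.0165,0],[0.044,0.0056,0.0149,0.0189,0],[0.044,0.0056,0.0172,0.0222,0],[0.044,0.0055,0.0207,0.0271,0],[0.044,0.0055,0.0242,0.032,0],[0.044,0.0054,0.0276,0.0369,0],[0.044,0.0053,0.0311,0.0418,0]]}}

```text
clock: 24.45
position: [0.6468, -0.0301, 0.0349]
eef_rot: [-0.96, -0.156, -0.199]
ft_force: [-0.4, -2.1, -0.3]
width: 0.0441
```

```bash
cat > tips.py <<'E'
from station import arm
import numpy as np,cv2
s=arm.read_state(); R=cv2.Rodrigues(s["eef_rot"])[0]
O=np.array([.6590,.0832]); ex=np.array([np.cos(1.48),np.sin(1.48)]); ey=np.array([-ex[1],ex[0]])
print(s["clock"],s["position"].round(4),"F",s["ft_force"].round(1))
for x in (-.022,.022):
    p=s["position"]+R@[x,.017,.01]; print("tip",x,"h",p[2].round(4),"ticket x,y",((p[:2]-O)@ex).round(4),((p[:2]-O)@ey).round(4))
print("ex in tool",(R.T@np.r_[ex,0]).round(4),"ey in tool",(R.T@np.r_[ey,0]).round(4))
E
python3 tips.py; python3 look.py 6; python3 cap.py pics/t6.png 375 125; python3 -c "
import cv2,numpy as np
a=cv2.imread('pics/s6.png');b=cv2.imread('pics/t6.png')
cv2.imwrite('pics/m6.png',np.hstack([a[30:430,150:500],b[30:430,180:600]]))"
```

```text
24.45 [ 0.6468 -0.0301  0.0349] F [-0.4 -2.1 -0.3]
tip -0.022 h 0.0222 ticket x,y -0.0957 0.0214
tip 0.022 h 0.0319 ticket x,y -0.0962 -0.0215
ex in tool [-0.0108  0.5765  0.817 ] ey in tool [-0.9756 -0.1852  0.1178]
[367.5 132.5] 30.0 [[0.636  0.0136]]
in ticket frame x,y -0.0714 0.0166
```

View pics/m6.png

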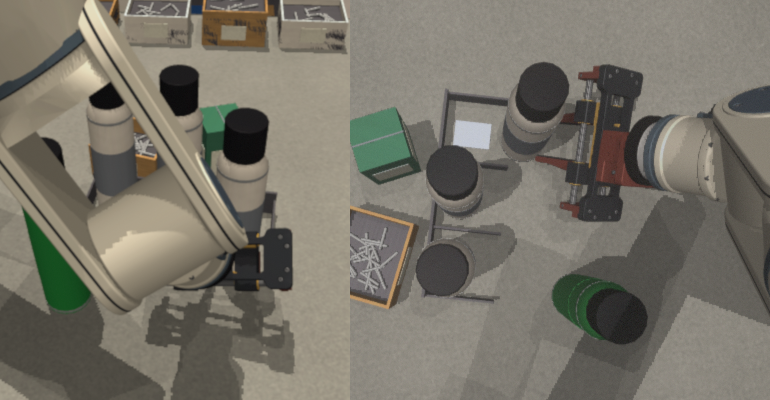

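Run:
```python
import pickle,numpy as np,cv2; from h import *
d=pickle.load(open("c0.pkl","rb"))["top"]
g=cv2.imread("pics/t6.png").max(2)
O=np.array([.6590,.0832]); ex=np.array([np.cos(1.48),np.sin(1.48)]); ey=np.array([-ex[1],ex[0]])
m=np.zeros_like(g); m[85:160,340:402]=g[85:160,340:402]<50
for b,s,ce in blobs(m,300):
    k=cv2.findContours(b.astype(np.uint8),0,2)[0][0]; (u,v),r=cv2.minEnclosingCircle(k); print(s,(u,v,r))
for p in [(373,120),(u,v)]:
    q=ray(d,p,.24)[0]; print(p,q.round(4),"ticket",((q-O)@ex).round(4),((q-O)@ey).round(4))
print("mouth ends z.03", [(((q-O)@ex).round(4),((q-O)@ey).round(4)) for q in ray(d,[[345,132.5],[337,197]],.03)])
```

```text
[347 119  47  33 503] (369.6383361816406, 128.4827117919922, 23.625057220458984)
(373, 120) [0.648  0.0086] ticket -0.0753 0.0042
(369.6383361816406, 128.4827117919922) [0.6399 0.0116] ticket -0.073 0.0125
mouth ends z.03 [(np.float64(-0.0598), np.float64(-0.0428)), (np.float64(-0.0582), np.float64(0.045))]
```

The frame checks out: the wall ends measure x = −0.059, y = ±0.044. The can is at (−0.075, +0.004) in the lane frame, as predicted, so I continue pushing.

{"api": "jog_arm", "payload": {"increments": [[0.044,0,0.0023,0.0033,0],[0.044,0,0.0052,0.0074,0],[0.044,0,0.0081,0.0114,0],[0.044,0,0.011,0.0155,0],[0.044,0,0.0138,0.0196,0],[0.044,0,0.0167,0.0237,0],[0.044,0,0.0196,0.0278,0],[0.044,0,0.0225,0.0319,0],[0.044,0,0.0254,0.0359,0],[0.044,0,0.0282,0.04,0]]}}

```text
clock: 25.55
position: [0.6515, 0.0196, 0.0351]
eef_rot: [-0.96, -0.156, -0.198]
ft_force: [0.2, -1.9, -1.2]
width: 0.044
```

```bash
python3 tips.py
```

```text
25.55 [0.6515 0.0196 0.0351] F [ 0.2 -1.9 -1.2]
tip -0.022 h 0.0224 ticket x,y -0.0458 0.0212
tip 0.022 h 0.032 ticket x,y -0.0462 -0.0217
ex in tool [-0.01    0.5772  0.8165] ey in tool [-0.9757 -0.1843  0.1183]
```

{"api": "jog_arm", "payload": {"increments": [[0.044,0,0.0023,0.0033,0],[0.044,0,0.0046,0.0065,0],[0.044,0,0.0069,0.0098,0],[0.044,0,0.0087,0.0122,0],[0.044,0,0.0098,0.0139,0],[0.044,0,0.011,0.0155,0],[0.044,0,0.0118,0.0167,0],[0.044,0,0.0127,0.018,0]]}}

```text
clock: 26.35
position: [0.6537, 0.0416, 0.0351]
eef_rot: [-0.96, -0.155, -0.198]
ft_force: [-0.2, -2.0, -1.2]
width: 0.0441
```

```bash
python3 tips.py
```

```text
26.35 [0.6537 0.0416 0.0351] F [-0.2 -2.  -1.2]
tip -0.022 h 0.0224 ticket x,y -0.0237 0.021
tip 0.022 h 0.0321 ticket x,y -0.0242 -0.0219
ex in tool [-0.0101  0.5771  0.8166] ey in tool [-0.9757 -0.1843  0.1182]
```

{"api": "jog_arm", "payload": {"increments": [[0.044,0,0.0005,0.0007,0],[0.044,0,0.0009,0.0013,0],[0.044,0,0.0013,0.0018,0]]}}

```text
clock: 26.65
position: [0.654, 0.0438, 0.0351]
eef_rot: [-0.96, -0.155, -0.198]
ft_force: [0.9, -1.5, -1.3]
width: 0.044
```

{"api": "jog_arm", "payload": {"increments": [[0.044,0,0.0005,0.0007,0],[0.044,0,0.0009,0.0013,0]]}}

```text
clock: 26.85
position: [0.6541, 0.0454, 0.0351]
eef_rot: [-0.96, -0.155, -0.198]
ft_force: [-0.5, -1.6, -2.1]
width: 0.044
```

```bash
python3 tips.py
```

```text
26.85 [0.6541 0.0454 0.0351] F [-0.5 -1.6 -2.1]
tip -0.022 h 0.0224 ticket x,y -0.0199 0.0209
tip 0.022 h 0.0321 ticket x,y -0.0203 -0.022
ex in tool [-0.0101  0.5771  0.8166] ey in tool [-0.9757 -0.1843  0.1182]
```

{"api": "jog_arm", "payload": {"increments": [[0.044,0,0.0004,0.0006,0],[0.044,0,0.0009,0.0012,0]]}}

```text
clock: 27.05
position: [0.6543, 0.047, 0.0351]
eef_rot: [-0.96, -0.155, -0.198]
ft_force: [-0.0, -2.2, -1.4]
width: 0.0436
```

```bash
python3 tips.py; python3 look.py 7;  python3 -c "
import cv2,numpy as np
a=cv2.imread('pics/s7.png');b=cv2.imread('pics/t7.png')
cv2.imwrite('pics/m7.png',np.hstack([a[0:400,150:500],b[30:430,180:600]]))"
```

```text
27.05 [0.6543 0.047  0.0351] F [-0.  -2.2 -1.4]
tip -0.022 h 0.0224 ticket x,y -0.0183 0.0209
tip 0.022 h 0.032 ticket x,y -0.0188 -0.022
ex in tool [-0.0102  0.5771  0.8166] ey in tool [-0.9757 -0.1843  0.1181]
```

View pics/m7.png

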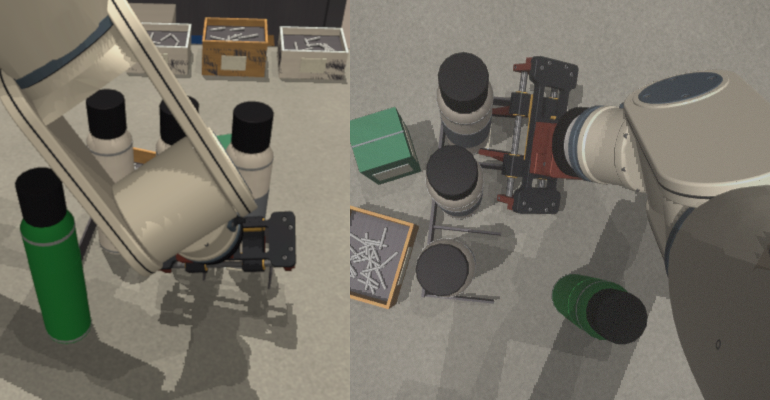

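The can stands upright against the stop in line with the other two, with caps at about (294,112), (284,202) and (272,298) in the full top image. I'll compare them numerically.

```bash
python3 - <<'E'
import pickle,numpy as np,cv2; from h import *
d=pickle.load(open("c0.pkl","rb"))["top"]; g=cv2.imread("pics/t7.png").max(2); g0=cv2.imread("pics/top0.png").max(2)
O=np.array([.6590,.0832]); ex=np.array([np.cos(1.48),np.sin(1.48)]); ey=np.array([-ex[1],ex[0]])
for n,im,(u,v) in [("stray",g,(294,112)),("mid",g,(284,202)),("near",g,(272,298)),("mid0",g0,(284,202)),("near0",g0,(272,298))]:
    c=cv2.HoughCircles(cv2.medianBlur(im[v-40:v+40,u-40:u+40],3),cv2.HOUGH_GRADIENT,1,60,param1=60,param2=8,minRadius=22,maxRadius=29)
    for p in [np.array([u,v],float)]+([] if c is None else [c[0][0][:2]+[u-40,v-40]]):
        q=ray(d,p,.24)[0]-O; print(n,p,"ticket",(q@ex).round(4),(q@ey).round(4))
E
python3 tips.py | tail -1; python3 go.py "[.648,-.03,.04]" "[.62,-.15,.2]"
```

```text
stray [294. 112.] ticket -0.0015 0.005
stray [292.5 108.5] ticket 0.0003 0.0018
mid [284. 202.] ticket -0.0016 0.0898
mid [284.5 200.5] ticket -0.0019 0.0883
near [272. 298.] ticket -0.0005 0.178
near [272.5 299.5] ticket -0.0011 0.1793
mid0 [284. 202.] ticket -0.0016 0.0898
mid0 [280.5 202.5] ticket 0.0016 0.0906
near0 [272. 298.] ticket -0.0005 0.178
near0 [271.5 299.5] ticket -0.0002 0.1794
ex in tool [-0.0101  0.5772  0.8166] ey in tool [-0.9757 -0.1843  0.1182]
pos [0.6543 0.047  0.0351] clock 27.15
[.648,-.03,.04] -> tool [ 0.003 -0.048 -0.06 ]
[.62,-.15,.2] -> tool [ 0.022 -0.249 -0.068]
```

Stray measures (0.000, +0.002) m from the ticket origin, in line with the other cans. Now I'll retreat straight back out of the lane, then up.

{"api": "jog_arm", "payload": {"increments": [[0.044,0,-0.004,-0.006,0],[0.044,0.001,-0.015,-0.02,0],[0.044,0.002,-0.031,-0.04,0],[0.044,0.003,-0.048,-0.06,0],[0.044,0.006,-0.075,-0.075,0],[0.044,0.009,-0.11,-0.08,0],[0.044,0.011,-0.14,-0.09,0],[0.044,0.011,-0.14,-0.09,0],[0.044,0.011,-0.14,-0.09,0],[0.044,0.011,-0.14,-0.09,0]]}}

```text
clock: 28.15
position: [0.6352, -0.1058, 0.0972]
eef_rot: [-0.959, -0.154, -0.197]
ft_force: [-0.3, 0.0, 0.7]
width: 0.0442
```

```bash
python3 st.py | head -1; python3 look.py 8
python3 - <<'E'
import pickle,numpy as np,cv2; from h import *
D=pickle.load(open("c0.pkl","rb")); d=D["top"]; im=cv2.imread("pics/t8.png").max(2)
O=np.array([.6590,.0832]); ex=np.array([np.cos(1.48),np.sin(1.48)]); ey=np.array([-ex[1],ex[0]])
for n,(u,v) in [("stray",(294,112)),("mid",(284,202)),("near",(272,298))]:
    c=cv2.HoughCircles(cv2.medianBlur(im[v-40:v+40,u-40:u+40],3),cv2.HOUGH_GRADIENT,1,60,param1=60,param2=8,minRadius=22,maxRadius=29)
    if c is not None: q=ray(d,c[0][0][:2]+[u-40,v-40],.24)[0]-O; print(n,"ticket",(q@ex).round(4),(q@ey).round(4))
df=cv2.absdiff(cv2.imread("pics/t8.png"),cv2.imread("pics/top0.png")).max(2)
print("box regions mean diff",df[140:340,150:245].mean().round(2))
a=cv2.imread('pics/s8.png');b=cv2.imread('pics/t8.png')
cv2.imwrite('pics/m8.png',np.hstack([a[0:400,150:500],b[30:430,150:570]]))
E
```

```text
28.15 P [ 0.6352 -0.1058  0.0972] j [-0.463  0.699  1.714  0.825  0.968 -0.999] F [-0.3  0.   0.7] w 0.0442
stray ticket 0.0006 -0.001
mid ticket 0.0018 0.0887
near ticket -0.0021 0.1801
box regions mean diff 13.22
```

View pics/m8.png

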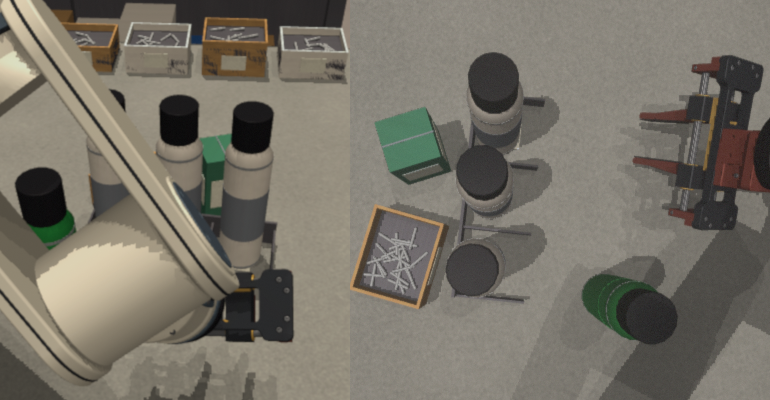

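The stray stands upright at home, the other cans and boxes sit at their first pixel positions, and the gripper is about 80 mm clear. The difference of 13 in the box region is overall image brightness. Handing in.

```bash
python3 -c "
from station import arm
print(arm.hand_in())"
```

```text
the job is handed in; nothing more can be done
None
```

The stray can is home in the empty lane (the one farthest from the robot), and I handed the job in at about 28 s of the 58 s. No verdict was reported.

**How it was pushed:** With the tool pointing straight down, the gripper's body would have met the tall can before the fingers did. The jog has no tilt, so I tilted the tool about 37° by pressing it against the j5 stop (and partly the j3 stop) high above the base. j3 read about 0.086 there, against the stated limit of 0.09. Then I pushed with the fingers as a 44 mm open cradle, contact about 22–32 mm up: diagonally to the lane line, then along the lane to the stop. Forces read at the end of each push were about 2–4 N, and I then backed out and clear.

**Last checks:**
- **Stray can:** about (+0.6, −1.0) mm from the ticket origin by its cap in the top view. It is upright in both views and not touched by the robot.
- **Other cans:** in line with it, within about 3 mm of where they were.
- **Boxes and green look-alike:** by eye they have not moved. I did not measure the boxes numerically.

**What disagreed or stayed unclear:**
- The force never rose clearly at the back stop, so touching it rests on the measured position.
- Some automatic cap-circle fits landed on the can's shoulder instead. I rejected those after comparing them with the cradle position and the picture.
- The image-difference check on the boxes was inconclusive (mean 13), which I put down to changed brightness.

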